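# Find the stamped shipping crate and push it into the dispatch lane

## Robot

A 6-joint arm with a two-finger parallel gripper is mounted at the origin on the work surface. World frame = base frame: x ahead of the robot, y to its left, z up, the work surface at z = 0. Lengths are in m, angles in rad, forces in N, time in s.
With the tool pointing down it reaches from about 0.375 to 0.925 m from the base axis. Payload 5.7 kg.
Tool frame: the origin (TCP) lies between the finger pads; the fingertips stand 14 mm ahead of it and the grasp point (between the pads) lies 5 mm behind it; z points along the fingers, x is the direction in which the jaws open and shut, and the axes are right-handed (so a half turn about z gives the same grasp; the last joint's range is limited). The gripper opens to 85 mm and grips with 20 to 120 N. Pads are 22 mm wide; open, the fingers measure 114 mm over their backs; the gripper's body (76 mm by 85 mm) begins 54 mm behind the grasp point. The pads swing forward as they close: fully open they stand 13 mm farther back than shut.
Start: joints at [1.049, 0.359, 1.51, -0, 1.272, -0.115], TCP at [0.237, 0.551, 0.216] pointing down, gripper open.
Joint ranges: [-2.97, 2.97], [-1.01, 2.36], [0.21, 2.38], [-0.96, 4.11], [0.2, 2.71], [-2.98, 2.98]. Speed limits (rad/s): [2.39, 2.39, 3.14, 3.14, 3.14, 3.14].

## Interface

Orientations are given as a rotation vector (axis times angle).
In Python, from rig import * gives the robot as it stands. The module is installed in compiled form; this text tells all that it offers.
- The arm moves only by the tool apply_moves, never from a script. Its arguments are lists of equal length, an entry for each row: "slide": the shift along the tool's x, y, z in m, a list of three; "rotation": the turn, a rotation vector about the tool's x, y, z in rad, a list of three. A call has 1 to 10 rows; each row is the pose to reach, as a shift and turn from the pose commanded when the call began, along the tool's axes at that moment; what a row does not reach only later rows make up. A row lasts 1/10 s, in which the tool goes at most 50 mm and 8.59 degrees, less where a joint would pass 70% of its speed; a pose out of reach is approached as far as the arm can. A call with a gripper value outside its range is refused whole. "hand" is the opening in per cent of the stroke, from 0 (shut) to 100 (fully open), set as the call begins (left out, the last holds). The fingers move at their own pace and stop on an object; "grip_force" is the grip in N (left out, the last holds). Time passes only in rows, so rows that repeat a pose let the fingers close. It gives the time, the measured TCP pose, the force and the opening at its end, in the units of the state.
- sense(): the state, without advancing time (a new reading comes with each control period).
- read_camera(name): name is "side" or "top" or "wrist"; returns a dict with "image" (384x512x3 uint8, red, green, blue), "camera_matrix" (3x3 intrinsics, pixels), "T" (4x4, takes a point from camera to world coordinates). Camera axes: x right, y up, looking along -z (the intrinsics and any distortion apply to the point x, -y, -z); pixel columns grow to the right and rows downward; lengths in m; the calibration is good to about 2 mm. A picture is of the moment at which its call begins. There is no depth.
- finish_job(): hands the job in, once; it reports no verdict.
The state is a dict: "t": time; "joints": joint angles; "qvel": joint speeds; "joint_torque": joint torques, N m; "ee_pos": TCP position; "ee_rot": TCP orientation; "contact_force": force on the tool from outside, world axes, zero at the start; "wrist_torque": the same for the moment, N m; "grip_width": finger opening in m.
Only numpy, scipy, OpenCV 4.12 (cv2) and the standard library are available. Lean on these libraries where they do the work, as an engineer would, in place of code of your own. Each camera call takes 0.05 s, during which the arm holds its last target.

## Task

Only a crate with the treatment stamp on its underside may be sent out: with the outside of the fingers, tip both empty wooden crates over towards the robot, so that each lies on its near side with its underside in view, and only then push the one that bears the stamp sideways along the bench until it lies wholly between the two tapes of the dispatch lane, about square to them. Leave it lying on that side, and leave the other crate lying where it was tipped. Pick nothing up, and do not disturb the bottle, screwdriver, black ring and metal cell holder.

Things in the scene. Friction and masses are not known exactly. Their poses are not given: they have to be found in the camera images.
- crate_a: open, empty, tall little crate of light wood slats with a plywood bottom, 0.25 to 0.45 kg: 90 mm deep (x), 130 wide (y), 160 high (z), walls 6 mm. Origin at its centre, 80 mm above the underside; z points to the mouth. It starts upright, -x side to the robot. Pushed from its far side at about 120 mm height, it tips over its near bottom edge, passes balance at 35 degrees and falls on its near side.
- crate_b: the other crate, the same in size, weight and axes as crate_a (one is left, one right of the lane, either way round). When a crate lies on its near side its x points up, its mouth faces the robot, it is 90 mm high and 160 mm long from mouth to underside; its centre is then 45 mm above the bench and about 125 mm nearer the robot than before.
- stamp (a point): the centre of the dark ink stamp, a framed mark of 56 x 80 mm, in the middle of the underside of one of the two crates; hidden until that crate is tipped, when it faces away from the robot. The other crate's underside is bare.
- lane: the dispatch lane between the two crates: two strips of marking tape flat on the bench, each 420 mm long and 20 mm wide, running away from the robot, with 190 mm clear between them. The origin is the middle of the lane on the bench top; x runs along the lane away from the robot, y across it (tapes' inner edges at y = +95 and -95 mm).
- bottle: white plastic dropper bottle, 50 mm across, 134 mm high, standing; origin at the centre of its underside. To be left alone.
- screwdriver: screwdriver 190 mm long, lying on the bench to the right, tip along its +x. To be left alone.
- lens_ring: black plastic lens ring, 56 mm across, 16 mm high, lying flat; origin at the centre of its underside. To be left alone.
- cell_holder: small aluminium cell holder, a 26 mm square open post on a 45 mm square foot, 46 mm high; origin at the centre of its underside. To be left alone.

How it is judged:
By the outcome, as a careful person would: the job done as asked, in the order asked, and still so for the second after the job is handed in, with the robot touching nothing.
It also fails if it takes over 64 s, if anything falls off the work surface, if the arm or the gripper's body presses on something with over 40 N, if the wrist force passes 120 N, or if a joint passes its speed limit or range.

## Working session

There is one attempt and no reset: what is moved stays moved. The work goes in short steps, Python scripts to look and compute and a tool call to move; the robot and the scene stay as the last step left them, time stands still between calls to the robot, and variables do not carry over. Pictures are saved under pics/ and viewed, and the job is handed in when it is done.

Besides the shell and the picture viewer there is one more tool, called after "Emit:" in YAML: its name, and indented under it one key for each argument. apply_moves: Moves the arm, as the interface text tells. Its arguments: {"type":"object","properties":{"slide":{"type":"array","items":{"type":"array","items":{"type":"number"}}},"rotation":{"type":"array","items":{"type":"array","items":{"type":"number"}}},"hand":{"type":"number"},"grip_force":{"type":"number"}},"required":["slide","rotation"]}

```bash
mkdir -p pics; cat > h.py <<'E'
from rig import *
import numpy as np, cv2, pickle
def snap(n,tag):
    c=read_camera(n); im=np.asarray(c["image"])
    cv2.imwrite(f"pics/{tag}.png",im[:,:,::-1]); pickle.dump(c,open(f"pics/{tag}.pkl","wb")); return c
def load(tag): return pickle.load(open(f"pics/{tag}.pkl","rb"))
def ray(c,u,v):
    K=np.asarray(c["camera_matrix"]);T=np.asarray(c["T"])
    d=np.linalg.inv(K)@[u,v,1]; d=np.array([d[0],-d[1],-d[2]])
    return T[:3,3],T[:3,:3]@d
def onz(c,u,v,z):
    o,d=ray(c,u,v); return o+d*(z-o[2])/d[2]
def proj(c,p):
    K=np.asarray(c["camera_matrix"]);T=np.asarray(c["T"])
    q=T[:3,:3].T@(np.asarray(p)-T[:3,3]); q=K@[q[0],-q[1],-q[2]]; return q[:2]/q[2]
E
python3 - <<'E'
from h import *
print(sense())
for n in("side","top","wrist"):
    c=snap(n,n+"0"); print(n,{k:np.round(v,3).tolist() for k,v in c.items() if k!="image"})
E
```

```text
{'t': 0.0, 'joints': array([ 1.04892620e+00,  3.59519720e-01,  1.51144293e+00,  4.93857818e-05,
        1.27250634e+00, -1.15112240e-01]), 'qvel': array([ 9.74352942e-04, -1.14027083e-05,  2.52012652e-04,  4.81666851e-04,
        2.16417830e-05, -2.69124381e-04]), 'joint_torque': array([ 7.63680109e-04, -5.27606821e+01, -2.78624225e+01, -4.61629838e-05,
        1.30925668e-02, -2.44618184e-05]), 'ee_pos': array([0.23701828, 0.55042233, 0.21484087]), 'ee_rot': array([ 2.62368443,  1.72650979, -0.00266455]), 'contact_force': array([ 0.67339683, -1.24575422, -0.60252855]), 'wrist_torque': array([ 0.01856473, -0.01520618,  0.0010368 ]), 'grip_width': 0.08512426495362871}
side {'camera_matrix': [[361.668, 0.0, 254.151], [0.0, 361.668, 194.276], [0.0, 0.0, 1.0]], 'T': [[0.999, 0.011, -0.03, 0.6], [-0.031, 0.597, -0.802, -0.966], [0.009, 0.802, 0.597, 0.782], [0.0, 0.0, 0.0, 1.0]]}
top {'camera_matrix': [[383.287, 0.0, 259.859], [0.0, 383.287, 190.493], [0.0, 0.0, 1.0]], 'T': [[-0.015, 0.988, -0.155, 0.506], [-1.0, -0.011, 0.023, 0.002], [0.021, 0.155, 0.988, 1.148], [0.0, 0.0, 0.0, 1.0]]}
wrist {'camera_matrix': [[273.709, 0.0, 254.598], [0.0, 273.709, 194.17], [0.0, 0.0, 1.0]], 'T': [[0.395, -0.885, -0.248, 0.174], [0.919, 0.38, 0.108, 0.578], [-0.002, -0.27, 0.963, 0.372], [0.0, 0.0, 0.0, 1.0]]}
```

View pics/side0.png

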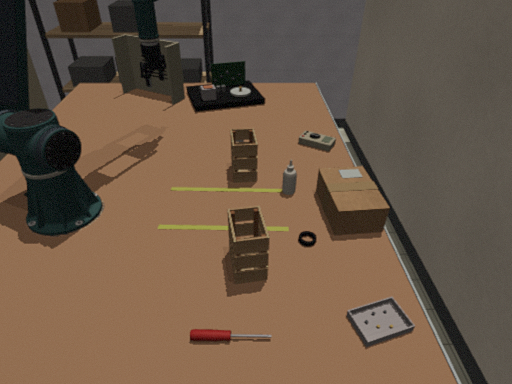

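View pics/top0.png

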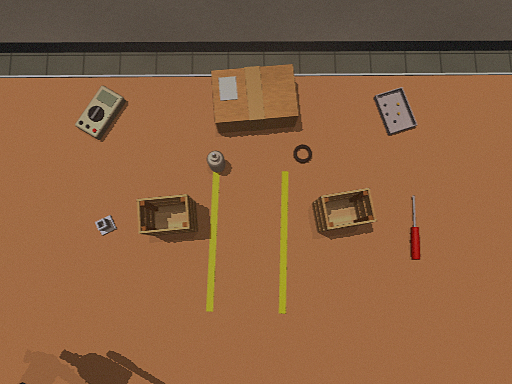

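View pics/wrist0.png

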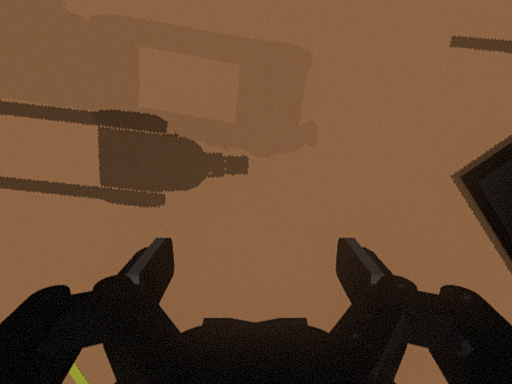

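The top view shows the left crate's rim at about (165,214) and the right crate's at about (345,210). The tapes run at columns 212 and 284, the bottle is at (216,160) and the ring at (303,154). I'll enlarge the crates to pick their corners.

```bash
python3 - <<'E'
from h import *
a=cv2.imread("pics/top0.png")
l=cv2.resize(a[170:270,90:250],None,fx=5,fy=5,interpolation=cv2.INTER_CUBIC)
r=cv2.resize(a[140:260,270:430],None,fx=5,fy=5,interpolation=cv2.INTER_CUBIC)
cv2.imwrite("pics/tl.png",l);cv2.imwrite("pics/tr.png",r)
s=cv2.imread("pics/side0.png")
cv2.imwrite("pics/sd.png",cv2.resize(s[120:290,200:340],None,fx=3.5,fy=3.5,interpolation=cv2.INTER_CUBIC))
# tapes
c=load("top0");h=cv2.cvtColor(a,cv2.COLOR_BGR2HSV)
m=cv2.inRange(h,(24,120,80),(36,255,255))
n,lab,st,ce=cv2.connectedComponentsWithStats(m)
for i in range(1,n):
    if st[i,4]>300:
        ys,xs=np.where(lab==i); p=np.array([onz(c,x,y,0)[:2] for x,y in zip(xs,ys)],np.float32)
        print(st[i],cv2.minAreaRect(p),p.min(0),p.max(0))
for nme,uv in dict(bottle=(216,168),ring=(303,154),cell=(106,226),scr1=(413,197),scr2=(416,258)).items(): print(nme,onz(c,*uv,0))
E
```

```text
[279 171   9 143 929] ((0.5362609624862671, -0.09178681671619415), (0.01952577941119671, 0.4194258749485016), 87.42247772216797) [ 0.32657567 -0.10830366] [ 0.7456046  -0.07435179]
[206 172  13 140 898] ((0.5403968095779419, 0.11855761706829071), (0.020241059362888336, 0.40873003005981445), 87.57940673828125) [0.33593568 0.10240622] [0.74471736 0.13633265]
bottle [0.75708311 0.10865545 0.        ]
ring [ 0.79845727 -0.15915949  0.        ]
cell [0.5847301  0.43358625 0.        ]
scr1 [ 0.66046207 -0.49119538  0.        ]
scr2 [ 0.47723519 -0.48598772  0.        ]
```

View pics/tl.png

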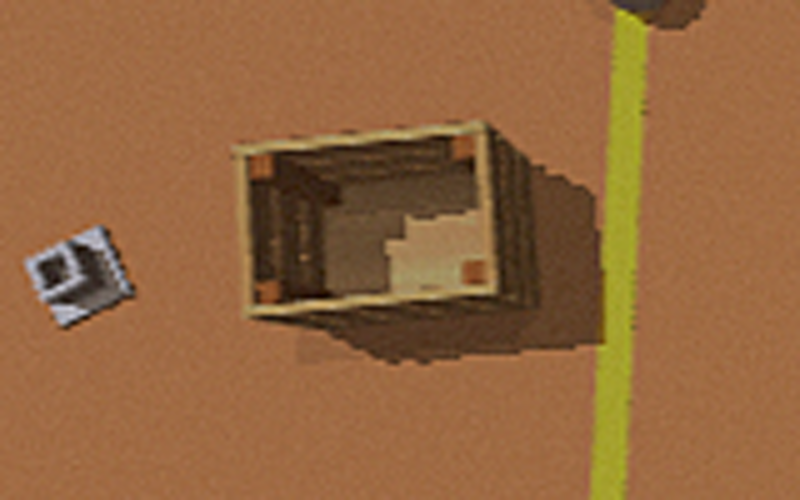

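View pics/tr.png

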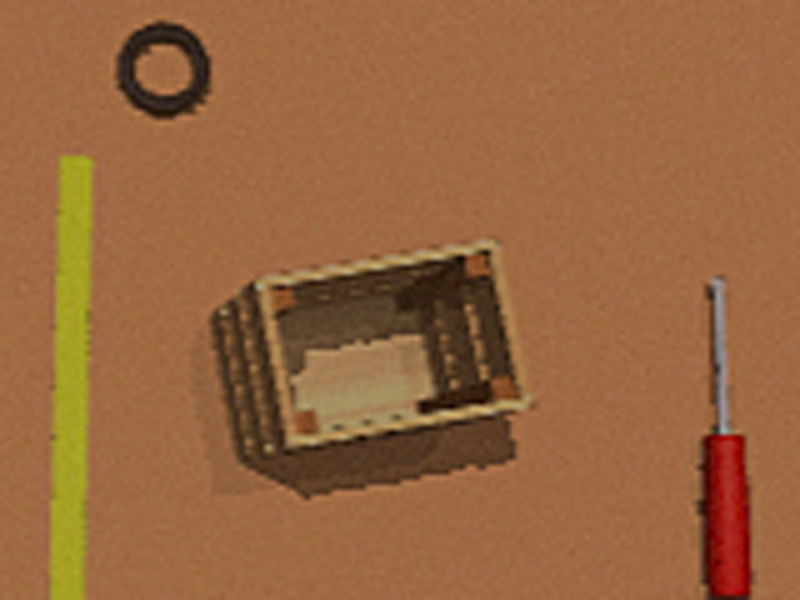

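View pics/sd.png

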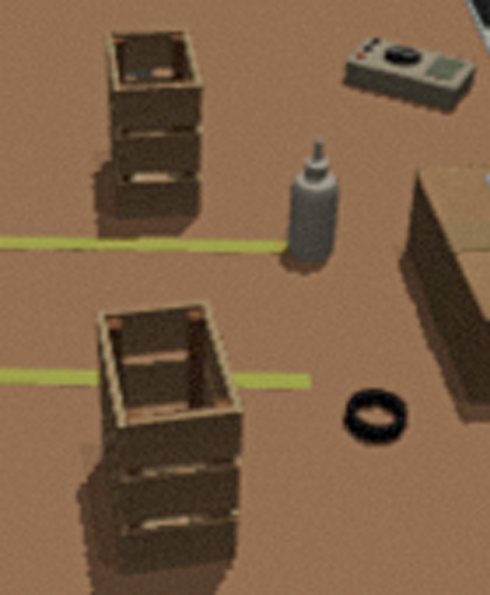

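```bash
python3 - <<'E'
from h import *
c=load("top0");s=load("side0")
def P(pts,o): return [(x/5-.4+o[0],y/5-.4+o[1]) for x,y in pts]
L=P([(235,148),(486,121),(497,295),(248,318)],(90,170))
R=P([(258,283),(497,243),(530,403),(288,447)],(270,140))
# side picks (far,-y / near,-y / near,+y / far,+y) left crate & right crate, scale 3.5, off (200,120)
sp={"L":[(109,33),(184,33),(200,85),(112,92)],"R":[(98,312),(208,304),(242,412),(112,427)]}
# side image: order NL, FL, FR, NR
order=[3,0,1,2]
for nm,Q in (("L",L),("R",R)):
    for (su,sv),k in zip(sp[nm],order):
        o1,d1=ray(c,*Q[k]);o2,d2=ray(s,su/3.5+200-.35,sv/3.5+120-.35)
        A=np.stack([d1,-d2],1);t=np.linalg.lstsq(A,o2-o1,rcond=None)[0]
        print(nm,k,np.round((o1+t[0]*d1+o2+t[1]*d2)/2,3),"gap",np.linalg.norm(o1+t[0]*d1-o2-t[1]*d2).round(4))
    p=np.array([onz(c,*q,.16)[:2] for q in Q]); print(p.round(3),p.mean(0).round(4))
    for i in range(4): e=p[(i+1)%4]-p[i];print(np.linalg.norm(e).round(3),np.degrees(np.arctan2(e[1],e[0])).round(1))
R=cv2.Rodrigues(sense()["ee_rot"])[0];print(R.round(3))
E
```

```text
L 3 [0.555 0.289 0.158] gap 0.001
L 0 [0.64  0.3   0.153] gap 0.0055
L 1 [0.652 0.169 0.16 ] gap 0.0044
L 2 [0.563 0.163 0.156] gap 0.0035
[[0.642 0.298]
 [0.654 0.169]
 [0.564 0.162]
 [0.554 0.289]] [0.6036 0.2296]
0.13 -84.4
0.09 -175.6
0.127 94.5
0.088 6.3
R 3 [ 0.558 -0.193  0.158] gap 0.0017
R 0 [ 0.644 -0.182  0.156] gap 0.0011
R 1 [ 0.663 -0.308  0.158] gap 0.0016
R 2 [ 0.575 -0.321  0.158] gap 0.0094
[[ 0.644 -0.181]
 [ 0.664 -0.308]
 [ 0.579 -0.32 ]
 [ 0.558 -0.193]] [ 0.6113 -0.2503]
0.128 -81.2
0.085 -171.7
0.129 99.4
0.086 8.1
[[ 0.396  0.918 -0.001]
 [ 0.918 -0.396 -0.001]
 [-0.001 -0.    -1.   ]]
```

I measured a rim height of about 0.158 m. The left crate is at (0.604, 0.230) with yaw about 5.3°, and the right crate is at (0.611, -0.250) with yaw about 8.7°. The lane centre is about (0.536, 0.013) with yaw about -2.6°. First I shut the fingers and move behind the left crate.

Emit:
apply_moves:
  hand: 0
  slide:
    - [0,0.02,-0.045]
    - [-0.1,0.56,-0.045]
    - [-0.1,0.56,-0.045]
    - [-0.1,0.56,-0.045]
    - [-0.1,0.56,-0.045]
    - [-0.1,0.56,-0.045]
    - [-0.1,0.56,-0.045]
    - [-0.1,0.56,-0.045]
    - [-0.1,0.56,-0.045]
    - [-0.1,0.56,-0.045]
  rotation:
    - [0,0,0.14]
    - [0,0,1.07]
    - [0,0,1.07]
    - [0,0,1.07]
    - [0,0,1.07]
    - [0,0,1.07]
    - [0,0,1.07]
    - [0,0,1.07]
    - [0,0,1.07]
    - [0,0,1.07]

```text
t: 1.15
ee_pos: [0.631, 0.2913, 0.2603]
ee_rot: [3.138, 0.147, -0.001]
contact_force: [0.9, 0.6, -0.6]
grip_width: 0.0
```

Emit:
apply_moves:
  slide:
    - [0,0,0]
    - [0,0,0]
  rotation:
    - [0,0,0]
    - [0,0,0]

```text
t: 1.35
ee_pos: [0.6301, 0.2917, 0.2597]
ee_rot: [3.138, 0.144, -0.003]
contact_force: [-0.6, 0.8, 1.0]
grip_width: 0.0003
```

Emit:
apply_moves:
  slide:
    - [0.035,0.03,0]
    - [0.065,0.059,0.01]
    - [0.065,0.059,0.06]
    - [0.065,0.059,0.11]
    - [0.065,0.059,0.116]
    - [0.065,0.059,0.116]
  rotation:
    - [0,0,0]
    - [0,0,0]
    - [0,0,0]
    - [0,0,0]
    - [0,0,0]
    - [0,0,0]

```text
t: 1.95
ee_pos: [0.6976, 0.2411, 0.1434]
ee_rot: [3.137, 0.15, -0.007]
contact_force: [1.2, 0.2, -1.2]
grip_width: 0.0001
```

```bash
python3 - <<'E'
from h import *
a=snap("side","s1")["image"][:,:,::-1]; cv2.imwrite("pics/s1c.png",cv2.resize(a[90:220,180:340],None,fx=4,fy=4))
E
```

```text
(no output)
```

View pics/s1c.png

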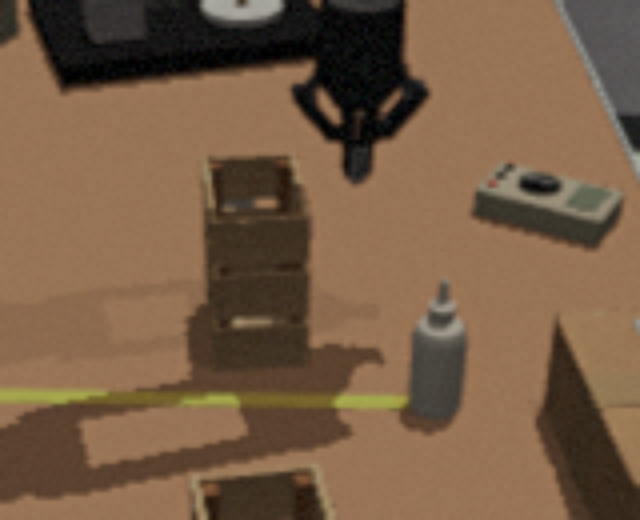

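The shut fingers hang behind the far face of the left crate, clear of it and of the bottle. Next I tip it along the arc.

Emit:
apply_moves:
  slide:
    - [-0.015,0,0]
    - [-0.03,0,0]
    - [-0.042,0,-0.005]
    - [-0.054,0,-0.011]
    - [-0.066,0,-0.016]
    - [-0.078,0,-0.021]
    - [-0.09,0,-0.024]
    - [-0.102,0,-0.026]
    - [-0.114,0,-0.028]
    - [-0.126,0,-0.028]
  rotation:
    - [0,0,0]
    - [0,0,0]
    - [0,0,0]
    - [0,0,0]
    - [0,0,0]
    - [0,0,0]
    - [0,0,0]
    - [0,0,0]
    - [0,0,0]
    - [0,0,0]

```text
t: 3.0
ee_pos: [0.5736, 0.2282, 0.1728]
ee_rot: [3.138, 0.148, 0.0]
contact_force: [0.0, -0.2, -0.1]
grip_width: 0.0004
```

```bash
python3 - <<'E'
from h import *
print(sense()["contact_force"])
a=snap("side","s2")["image"][:,:,::-1]; cv2.imwrite("pics/s2c.png",cv2.resize(a[90:220,160:320],None,fx=4,fy=4))
E
```

```text
[ 0.04172228 -0.17952635 -0.09228613]
```

View pics/s2c.png

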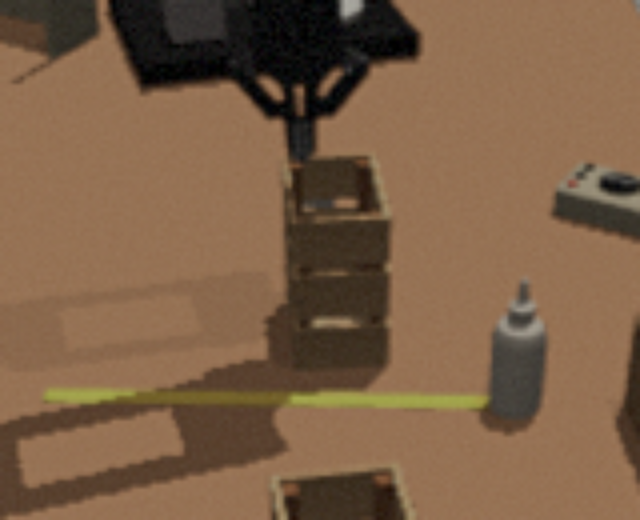

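The crate is still upright in the side view, with its foot at about (340,360) as before. I'll check where the fingers went.

```bash
python3 - <<'E'
from h import *
s=sense(); R=cv2.Rodrigues(s["ee_rot"])[0]; tip=s["ee_pos"]+R[:,2]*.014
print(tip, s["joints"].round(3)); c=snap("side","s3"); print(proj(c,tip))
a=c["image"][:,:,::-1]; cv2.imwrite("pics/s3c.png",cv2.resize(a[90:220,160:320],None,fx=4,fy=4))
snap("wrist","w3");snap("top","t3")
E
```

```text
[0.57106937 0.22791736 0.15843724] [0.267 0.421 1.525 0.    1.198 0.173]
[234.72739656 136.56119421]
```

View pics/w3.png

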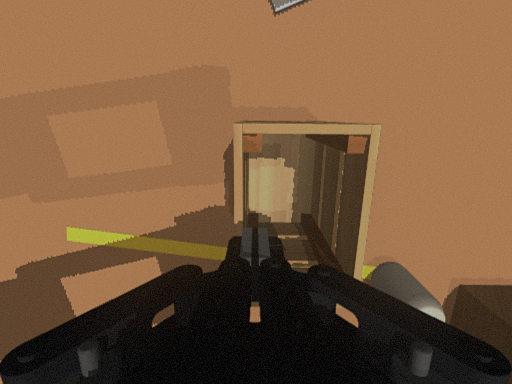

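View pics/s3c.png

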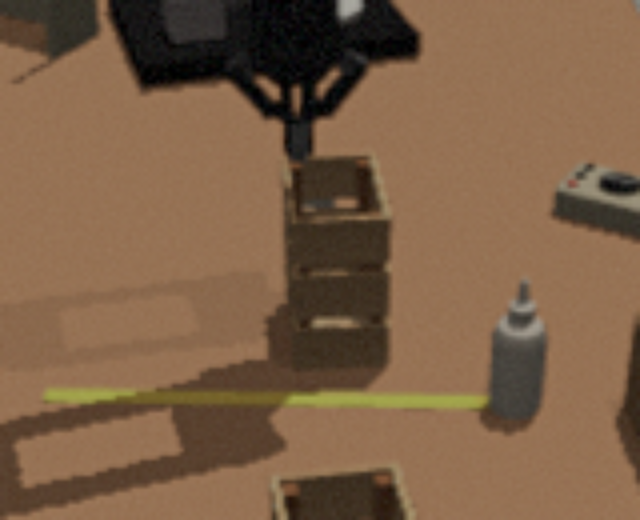

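View pics/t3.png

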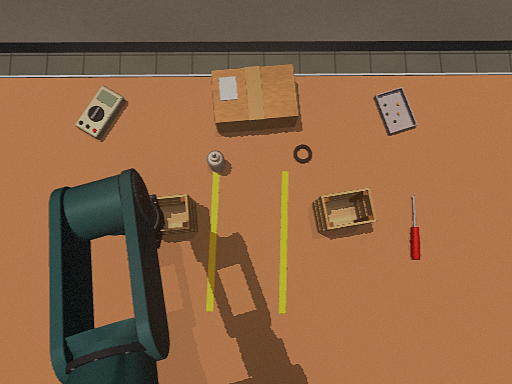

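```bash
python3 - <<'E'
from h import *
c=load("s3")
for z in(.15,.158,.17,.18,.19): print(z,proj(c,[.571,.228,z]), proj(c,[.6976,.2411,z-.03]))
E
```

```text
0.15 [234.76152856 138.60442618] [268.54334601 143.84240539]
0.158 [234.71150543 136.65757797] [268.61301079 141.96005448]
0.17 [234.63579309 133.71093212] [268.71842922 139.11163559]
0.18 [234.57206983 131.23088915] [268.80713362 136.71483197]
0.19 [234.50776583 128.7282443 ] [268.896627   134.29670993]
```

```bash
python3 - <<'E'
from h import *
a=cv2.imread("pics/s1.png"); cv2.imwrite("pics/z1.png",cv2.resize(a[90:150,230:310],None,fx=9,fy=9,interpolation=cv2.INTER_CUBIC))
a=cv2.imread("pics/s3.png"); cv2.imwrite("pics/z3.png",cv2.resize(a[90:160,200:280],None,fx=8,fy=8,interpolation=cv2.INTER_CUBIC))
E
```

```text
(no output)
```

View pics/z1.png

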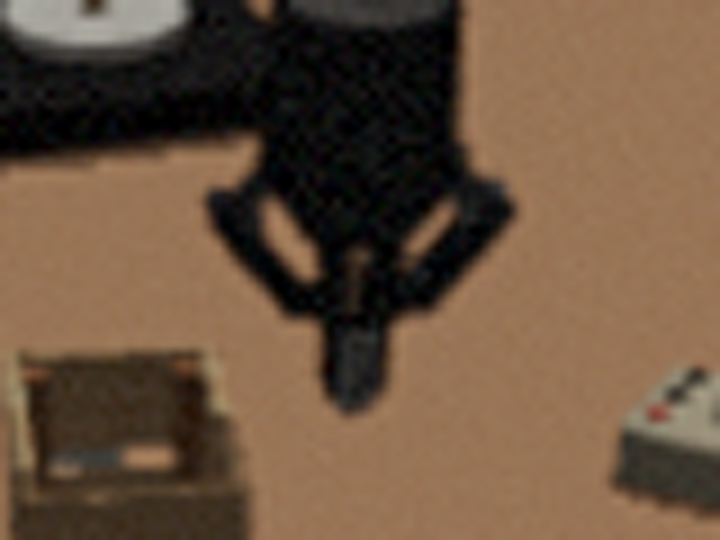

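View pics/z3.png

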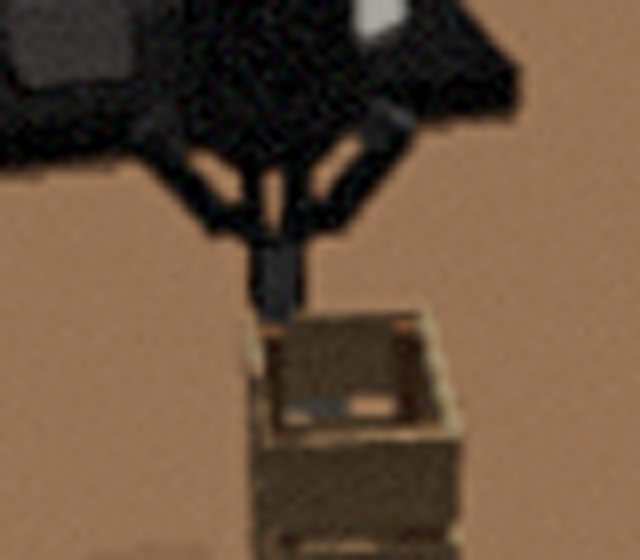

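The tip shows at row 130.6 in the side view, which puts it at z≈0.183. That is about 11 mm above the TCP, not 14 mm below it, so the fingers passed over the rim and the crate did not move. I go back up and around and take the fingers lower.

Emit:
apply_moves:
  slide:
    - [0,0,-0.04]
    - [0.045,0,-0.04]
    - [0.09,0,-0.04]
    - [0.13,0,-0.04]
    - [0.13,0,-0.01]
    - [0.13,0,0.03]
    - [0.13,0,0.054]
    - [0.13,0,0.054]
  rotation:
    - [0,0,0]
    - [0,0,0]
    - [0,0,0]
    - [0,0,0]
    - [0,0,0]
    - [0,0,0]
    - [0,0,0]
    - [0,0,0]

```text
t: 4.0
ee_pos: [0.7011, 0.2395, 0.1132]
ee_rot: [3.136, 0.147, -0.013]
contact_force: [-1.1, -0.0, -0.2]
grip_width: 0.0
```

```bash
python3 - <<'E'
from h import *
s=sense();print(s["ee_pos"])
c=snap("side","s4");a=c["image"][:,:,::-1]; cv2.imwrite("pics/z4.png",cv2.resize(a[90:180,220:320],None,fx=7,fy=7,interpolation=cv2.INTER_CUBIC))
print(proj(c,s["ee_pos"]))
E
```

```text
[0.70114288 0.23952772 0.11324252]
[269.44548517 145.61835737]
```

View pics/z4.png

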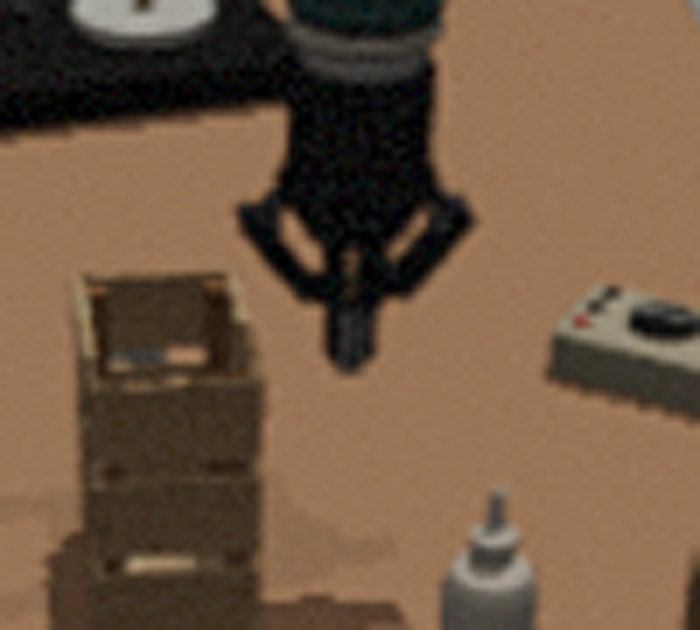

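Emit:
apply_moves:
  slide:
    - [-0.02,0,0]
    - [-0.036,0,0]
    - [-0.048,0,-0.002]
    - [-0.06,0,-0.006]
    - [-0.072,0,-0.01]
    - [-0.084,0,-0.013]
    - [-0.096,0,-0.016]
  rotation:
    - [0,0,0]
    - [0,0,0]
    - [0,0,0]
    - [0,0,0]
    - [0,0,0]
    - [0,0,0]
    - [0,0,0]

```text
t: 4.75
ee_pos: [0.6077, 0.2315, 0.1354]
ee_rot: [-3.138, -0.148, -0.001]
contact_force: [0.2, 0.9, 1.4]
grip_width: -0.0003
```

```bash
python3 - <<'E'
from h import *
s=sense();print(s["ee_pos"],s["contact_force"])
c=snap("side","s5");a=c["image"][:,:,::-1]; cv2.imwrite("pics/z5.png",cv2.resize(a[90:190,180:290],None,fx=6,fy=6,interpolation=cv2.INTER_CUBIC))
E
```

```text
[0.60766101 0.23147579 0.13541092] [0.16370702 0.94408505 1.35840224]
```

View pics/z5.png

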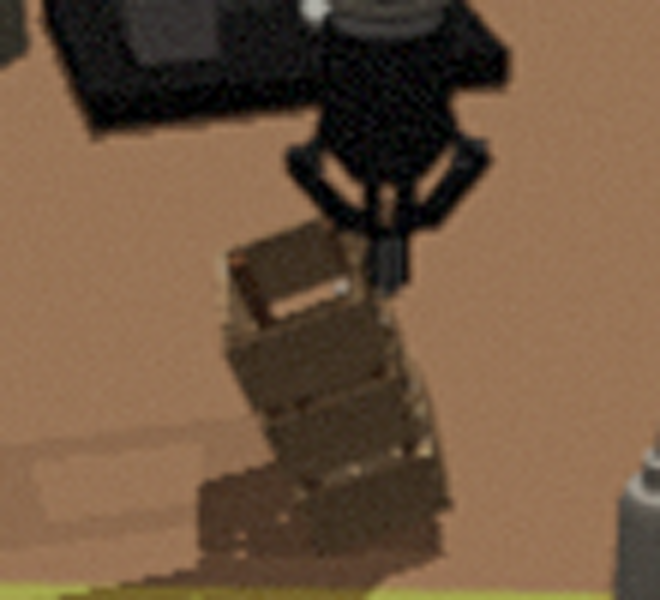

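It is leaning about 18° towards the robot, held by the finger. I continue.

Emit:
apply_moves:
  slide:
    - [-0.01,0,-0.002]
    - [-0.02,0,-0.003]
    - [-0.03,0,-0.003]
    - [-0.04,0,-0.003]
    - [-0.05,0,-0.003]
    - [-0.05,0,-0.003]
    - [-0.05,0,-0.003]
    - [-0.05,0,-0.003]
  rotation:
    - [0,0,0]
    - [0,0,0]
    - [0,0,0]
    - [0,0,0]
    - [0,0,0]
    - [0,0,0]
    - [0,0,0]
    - [0,0,0]

```text
t: 5.6
ee_pos: [0.5591, 0.2269, 0.1378]
ee_rot: [-3.138, -0.148, -0.001]
contact_force: [0.1, -0.1, 0.2]
grip_width: -0.0004
```

```bash
python3 - <<'E'
from h import *
s=sense();print(s["ee_pos"],s["contact_force"])
c=snap("side","s6");a=c["image"][:,:,::-1]; cv2.imwrite("pics/z6.png",cv2.resize(a[90:190,150:290],None,fx=5,fy=5,interpolation=cv2.INTER_CUBIC))
E
```

```text
[0.55914918 0.22685835 0.13775948] [ 0.12170586 -0.08677178  0.21457407]
```

View pics/z6.png

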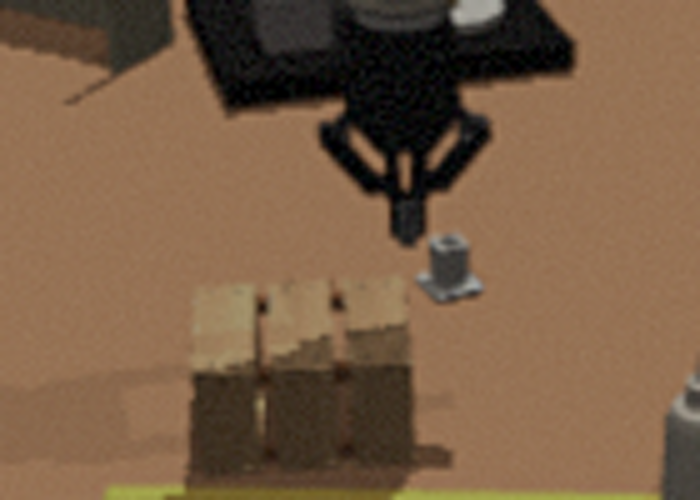

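The left crate lies on its near side. I lift off beyond it to look at its underside with the wrist camera on the way.

Emit:
apply_moves:
  slide:
    - [0.02,0,-0.045]
    - [0.06,0.02,-0.07]
    - [0.1,0.047,-0.1]
    - [0.145,0.047,-0.12]
    - [0.19,0.047,-0.12]
    - [0.217,0.047,-0.12]
    - [0.217,0.047,-0.12]
    - [0.217,0.047,-0.12]
  rotation:
    - [0,0,0]
    - [0,0,0]
    - [0,0,0]
    - [0,0,0]
    - [0,0,0]
    - [0,0,0]
    - [0,0,0]
    - [0,0,0]

```text
t: 6.45
ee_pos: [0.7791, 0.2002, 0.2563]
ee_rot: [3.138, 0.147, -0.003]
contact_force: [-0.9, 0.4, -0.6]
grip_width: -0.0003
```

```bash
python3 - <<'E'
from h import *
snap("wrist","w7")
E
```

```text
(no output)
```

View pics/w7.png

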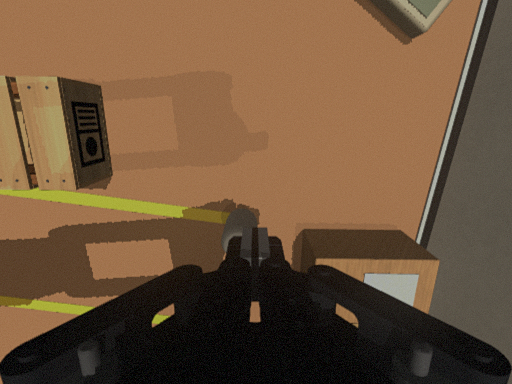

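The stamp is clear on the left crate's underside, at about (89,134). Next I tip the right crate.

Emit:
apply_moves:
  slide:
    - [-0.03,0.03,0]
    - [-0.06,0.07,0]
    - [-0.085,0.11,0]
    - [-0.105,0.155,0]
    - [-0.114,0.2,0]
    - [-0.114,0.25,0]
    - [-0.114,0.3,0]
    - [-0.114,0.35,0]
    - [-0.114,0.4,0]
    - [-0.114,0.427,0]
  rotation:
    - [0,0,0]
    - [0,0,0]
    - [0,0,0]
    - [0,0,0]
    - [0,0,0]
    - [0,0,-0.06]
    - [0,0,-0.06]
    - [0,0,-0.06]
    - [0,0,-0.06]
    - [0,0,-0.06]

```text
t: 7.5
ee_pos: [0.7042, -0.2391, 0.2582]
ee_rot: [3.131, 0.238, -0.0]
contact_force: [0.0, -0.3, -0.6]
grip_width: 0.0001
```

Emit:
apply_moves:
  slide:
    - [0,0,0]
    - [0,0,0.045]
    - [0,0,0.09]
    - [0,0,0.13]
    - [0,0,0.143]
    - [0,0,0.143]
  rotation:
    - [0,0,0]
    - [0,0,0]
    - [0,0,0]
    - [0,0,0]
    - [0,0,0]
    - [0,0,0]

```text
t: 8.1
ee_pos: [0.7036, -0.2334, 0.1129]
ee_rot: [-3.13, -0.243, 0.007]
contact_force: [0.2, 0.5, -0.5]
grip_width: 0.0
```

```bash
python3 - <<'E'
from h import *
c=snap("side","s8");a=c["image"][:,:,::-1]; cv2.imwrite("pics/z8.png",cv2.resize(a[110:290,190:340],None,fx=4,fy=3.3,interpolation=cv2.INTER_CUBIC))
E
```

```text
(no output)
```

View pics/z8.png

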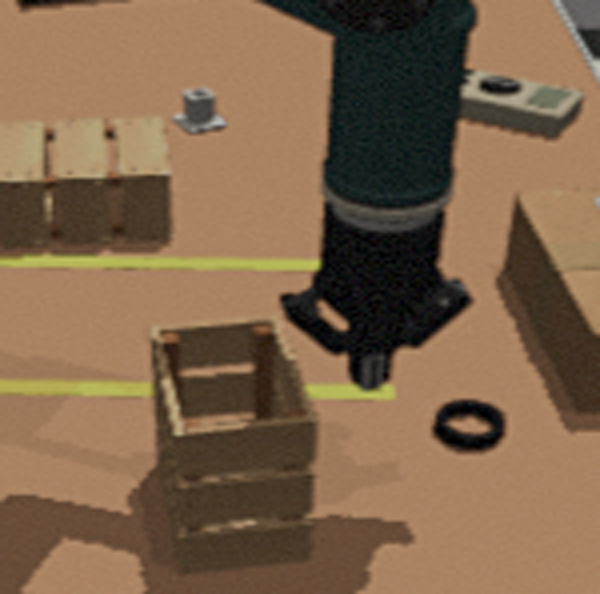

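The finger is in place behind the right crate.

Emit:
apply_moves:
  slide:
    - [-0.018,0,0]
    - [-0.034,0,0]
    - [-0.046,0,-0.002]
    - [-0.058,0,-0.006]
    - [-0.07,0,-0.01]
    - [-0.082,0,-0.013]
    - [-0.094,0,-0.016]
    - [-0.104,0,-0.018]
  rotation:
    - [0,0,0]
    - [0,0,0]
    - [0,0,0]
    - [0,0,0]
    - [0,0,0]
    - [0,0,0]
    - [0,0,0]
    - [0,0,0]

```text
t: 8.95
ee_pos: [0.6016, -0.2516, 0.133]
ee_rot: [3.132, 0.241, -0.001]
contact_force: [1.4, 0.1, 1.1]
grip_width: -0.0003
```

Emit:
apply_moves:
  slide:
    - [-0.01,0,-0.002]
    - [-0.02,0,-0.002]
    - [-0.03,0,-0.002]
    - [-0.04,0,-0.002]
    - [-0.04,0,-0.002]
    - [-0.04,0,-0.002]
    - [-0.04,0,-0.002]
  rotation:
    - [0,0,0]
    - [0,0,0]
    - [0,0,0]
    - [0,0,0]
    - [0,0,0]
    - [0,0,0]
    - [0,0,0]

```text
t: 9.65
ee_pos: [0.5638, -0.2576, 0.1348]
ee_rot: [3.132, 0.242, 0.001]
contact_force: [-0.3, -0.1, 0.3]
grip_width: -0.0001
```

```bash
python3 - <<'E'
from h import *
c=snap("side","s9");a=c["image"][:,:,::-1]; cv2.imwrite("pics/z9.png",cv2.resize(a[110:290,140:340],None,fx=3.5,fy=3.3,interpolation=cv2.INTER_CUBIC))
E
```

```text
(no output)
```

View pics/z9.png

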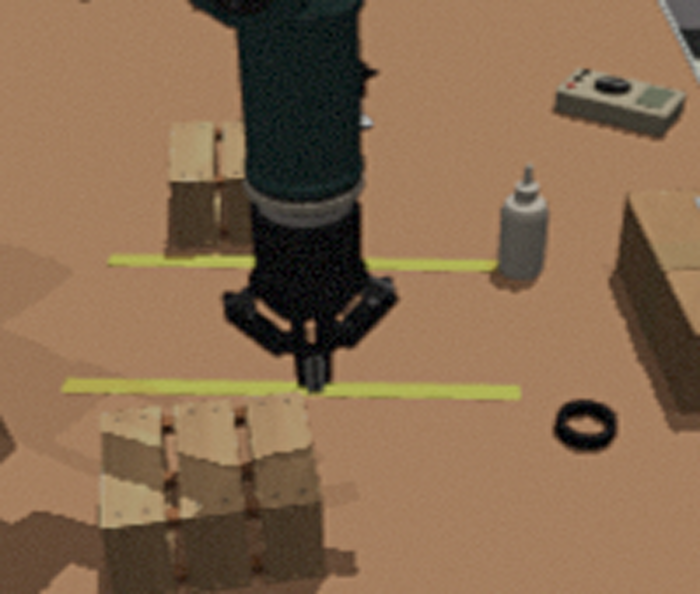

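Both crates lie on their near sides. I check the right underside as well.

Emit:
apply_moves:
  slide:
    - [0.02,0,-0.045]
    - [0.05,0.02,-0.08]
    - [0.09,0.03,-0.11]
    - [0.135,0.03,-0.125]
    - [0.18,0.03,-0.125]
    - [0.2,0.03,-0.125]
    - [0.2,0.03,-0.125]
  rotation:
    - [0,0,0]
    - [0,0,0]
    - [0,0,0]
    - [0,0,0]
    - [0,0,0]
    - [0,0,0]
    - [0,0,0]

```text
t: 10.4
ee_pos: [0.7684, -0.255, 0.2582]
ee_rot: [-3.132, -0.246, -0.001]
contact_force: [0.2, -0.5, -0.8]
grip_width: -0.0001
```

```bash
python3 - <<'E'
from h import *
snap("wrist","w10")
a=snap("top","t10")["image"][:,:,::-1]
cv2.imwrite("pics/t10c.png",cv2.resize(a[160:310,90:250],None,fx=4,fy=4,interpolation=cv2.INTER_CUBIC))
E
```

```text
(no output)
```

View pics/w10.png

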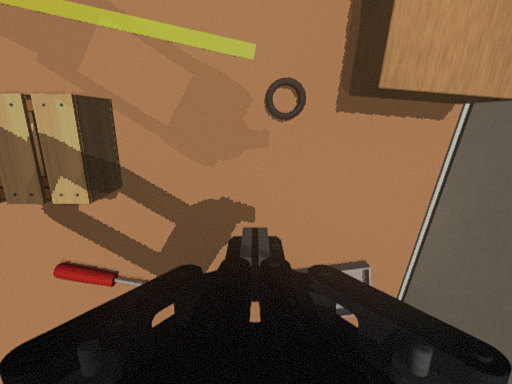

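View pics/t10c.png

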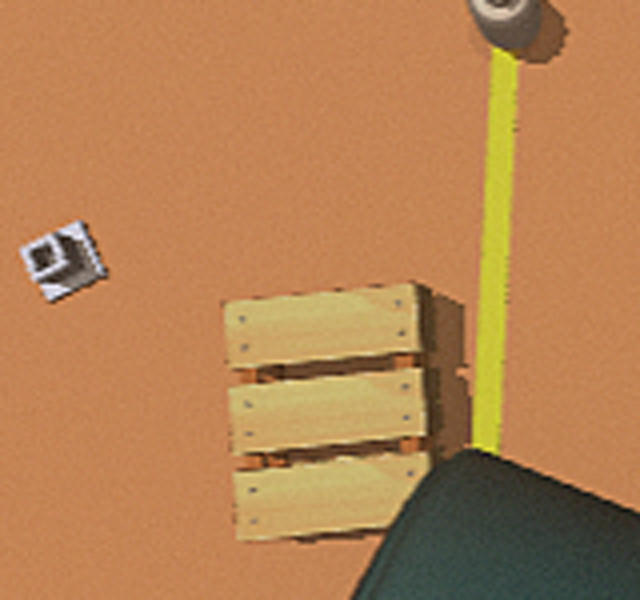

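The right underside, at (100,145), is bare. Now I measure the left crate lying down.

```bash
python3 - <<'E'
from h import *
c=load("t10"); a=cv2.cvtColor(cv2.imread("pics/w10.png"),cv2.COLOR_BGR2GRAY); print("underside std",a[105:190,88:112].std(),a[105:190,88:112].mean())
f=lambda x,y: onz(c,x/4-.375+90,y/4-.375+160,.09)[:2]
FL,FR,NL=f(224,300),f(417,284),f(237,540)
print(FL,FR,NL,np.linalg.norm(FL-FR),np.linalg.norm(FL-NL))
e=FL-NL; g=FL-FR
print(np.degrees(np.arctan2(e[1],e[0])),np.degrees(np.arctan2(-g[0],g[1])),(FR+NL)/2)
print("bottle/cell check",onz(c,62/4+90,262/4+160,0.0))
s=load("s9")
E
```

```text
underside std 7.239245891955762 48.944117647058825
[0.553567   0.29138769] [0.56262924 0.1602886 ] [0.39435292 0.27781525] 0.1314119313383942 0.1597915254255197
4.872484233551199 3.954288129914776 [0.47849108 0.21905192]
bottle/cell check [0.58623064 0.43512675 0.        ]
```

Emit:
apply_moves:
  hand: 100
  slide:
    - [-0.195,-0.628,0]
    - [-0.195,-0.628,0]
    - [-0.195,-0.628,0]
    - [-0.195,-0.628,0]
    - [-0.195,-0.628,0]
    - [-0.195,-0.628,0]
    - [-0.195,-0.628,0]
    - [-0.195,-0.628,0]
    - [-0.195,-0.628,0]
    - [-0.195,-0.628,0]
  rotation:
    - [0,0,0.08]
    - [0,0,0.08]
    - [0,0,0.08]
    - [0,0,0.08]
    - [0,0,0.08]
    - [0,0,0.08]
    - [0,0,0.08]
    - [0,0,0.08]
    - [0,0,0.08]
    - [0,0,0.08]

```text
t: 11.5
ee_pos: [0.5434, 0.193, 0.2602]
ee_rot: [3.139, 0.114, 0.0]
contact_force: [0.7, -0.4, -0.5]
grip_width: 0.0851
```

Emit:
apply_moves:
  slide:
    - [-0.02,-0.045,0]
    - [-0.037,-0.09,0]
    - [-0.05,-0.13,0]
    - [-0.055,-0.151,0.01]
    - [-0.055,-0.151,0.055]
    - [-0.055,-0.151,0.1]
    - [-0.055,-0.151,0.145]
    - [-0.055,-0.151,0.19]
    - [-0.055,-0.151,0.2]
    - [-0.055,-0.151,0.2]
  rotation:
    - [0,0,0]
    - [0,0,0]
    - [0,0,0]
    - [0,0,0]
    - [0,0,0]
    - [0,0,0]
    - [0,0,0]
    - [0,0,0]
    - [0,0,0]
    - [0,0,0]

```text
t: 12.5
ee_pos: [0.4782, 0.3376, 0.0588]
ee_rot: [3.138, 0.115, -0.005]
contact_force: [0.2, -0.3, 0.3]
grip_width: 0.0852
```

```bash
python3 - <<'E'
from h import *
c=snap("side","s11");a=c["image"][:,:,::-1]; cv2.imwrite("pics/z11.png",cv2.resize(a[80:210,120:290],None,fx=4.4,fy=4.4,interpolation=cv2.INTER_CUBIC))
p=sense()["ee_pos"]; 
for z in (0,.02,.04,.06,.08): print(z,proj(c,[p[0],p[1],z]))
snap("wrist","w11")
E
```

```text
0 [214.04780928 158.3419217 ]
0.02 [213.77166428 154.1792982 ]
0.04 [213.49108062 149.94976608]
0.06 [213.2059504  145.65169905]
0.08 [212.91616223 141.28341771]
```

View pics/z11.png

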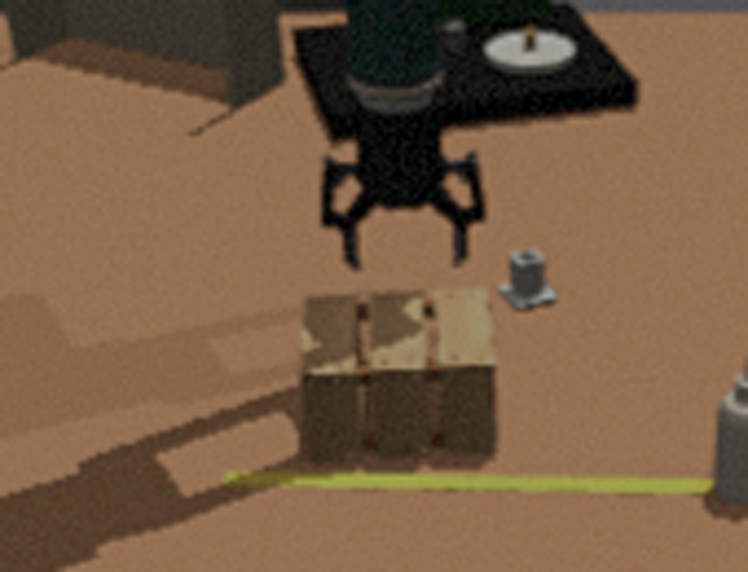

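View pics/w11.png

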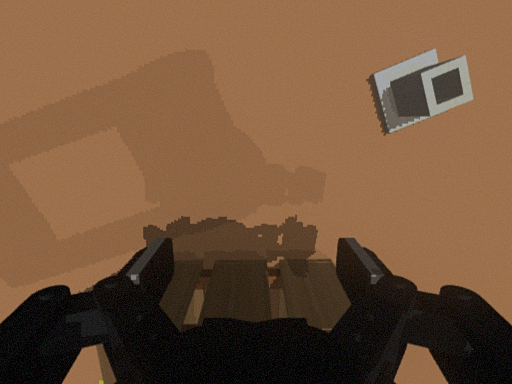

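The open tips show at z≈0.082, about 23 mm above the TCP, and the body is about 62 mm above the tips. So I go down 40 mm and push with both fingers' side faces, keeping the body above the crate.

Emit:
apply_moves:
  slide:
    - [0,0,0.02]
    - [0,0,0.04]
    - [0,0,0.04]
    - [-0.001,0.018,0.04]
    - [-0.002,0.032,0.04]
    - [-0.002,0.04,0.04]
    - [-0.003,0.048,0.04]
    - [-0.003,0.058,0.04]
    - [-0.004,0.07,0.04]
    - [-0.004,0.07,0.04]
  rotation:
    - [0,0,0]
    - [0,0,0]
    - [0,0,0]
    - [0,0,0]
    - [0,0,0]
    - [0,0,0]
    - [0,0,0]
    - [0,0,0]
    - [0,0,0]
    - [0,0,0]

```text
t: 13.6
ee_pos: [0.4804, 0.2671, 0.0195]
ee_rot: [3.138, 0.115, -0.002]
contact_force: [-0.4, 0.1, -0.5]
grip_width: 0.0852
```

```bash
python3 - <<'E'
from h import *
c=snap("side","s12");a=c["image"][:,:,::-1]; cv2.imwrite("pics/z12.png",cv2.resize(a[80:210,120:290],None,fx=4.4,fy=4.4,interpolation=cv2.INTER_CUBIC))
E
```

```text
(no output)
```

View pics/z12.png

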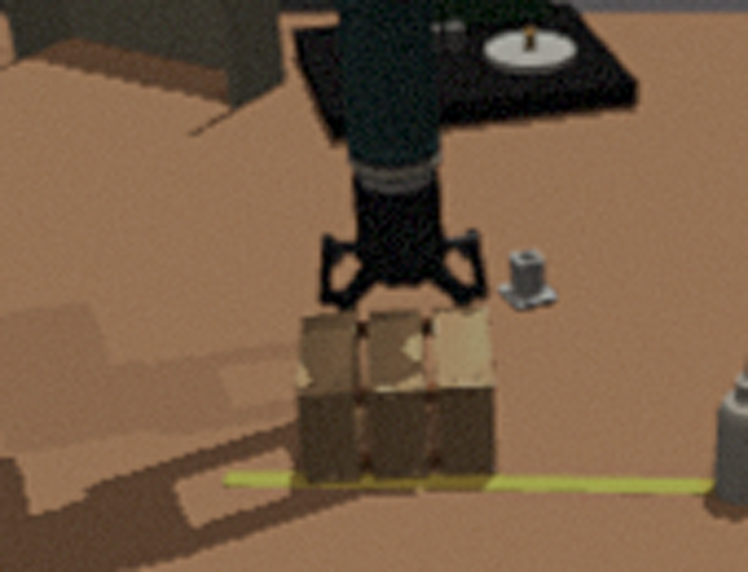

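The crate slides ahead of both fingers. I continue, turning gradually to the lane's direction.

Emit:
apply_moves:
  slide:
    - [-0.001,0.012,0]
    - [-0.002,0.026,0]
    - [-0.002,0.04,0]
    - [-0.003,0.054,0]
    - [-0.004,0.068,0]
    - [-0.005,0.082,0]
    - [-0.006,0.096,0]
    - [-0.007,0.11,0]
    - [-0.008,0.122,0]
    - [-0.009,0.13,0]
  rotation:
    - [0,0,0.01]
    - [0,0,0.03]
    - [0,0,0.045]
    - [0,0,0.06]
    - [0,0,0.075]
    - [0,0,0.09]
    - [0,0,0.1]
    - [0,0,0.11]
    - [0,0,0.12]
    - [0,0,0.12]

```text
t: 14.65
ee_pos: [0.4815, 0.1375, 0.0197]
ee_rot: [3.141, -0.074, -0.0]
contact_force: [-0.2, 0.8, -0.9]
grip_width: 0.0853
```

```bash
python3 - <<'E'
from h import *
c=snap("side","s13");a=c["image"][:,:,::-1]; cv2.imwrite("pics/z13.png",cv2.resize(a[80:250,120:320],None,fx=3.5,fy=3.5,interpolation=cv2.INTER_CUBIC))
snap("top","t13")
E
```

```text
(no output)
```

View pics/z13.png

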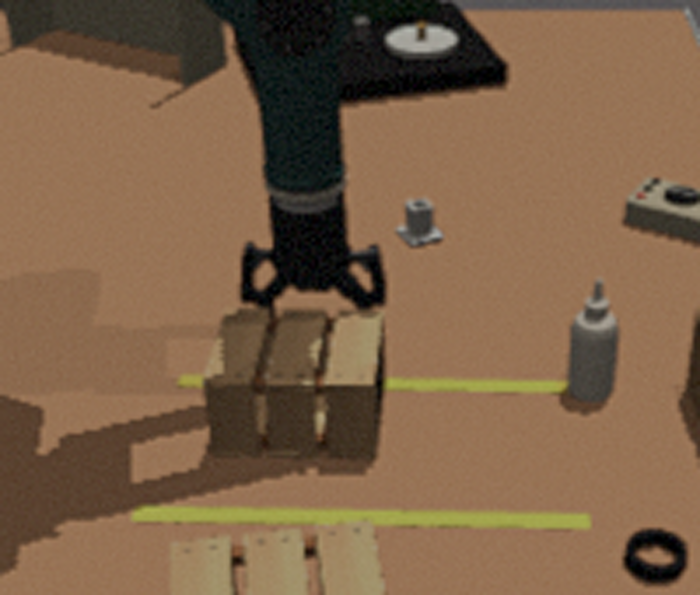

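View pics/t13.png

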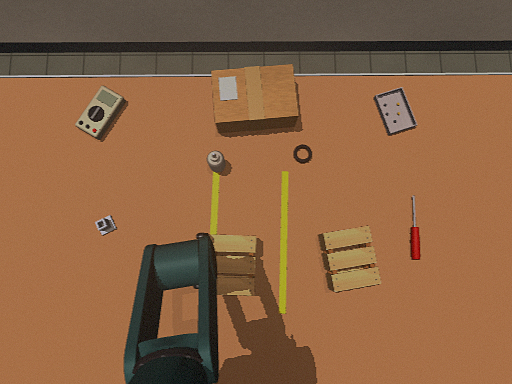

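```bash
python3 - <<'E'
from h import *
c=load("t13");a=cv2.imread("pics/t13.png");cv2.imwrite("pics/t13c.png",cv2.resize(a[215:315,180:300],None,fx=6,fy=6,interpolation=cv2.INTER_CUBIC))
E
```

```text
(no output)
```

View pics/t13c.png

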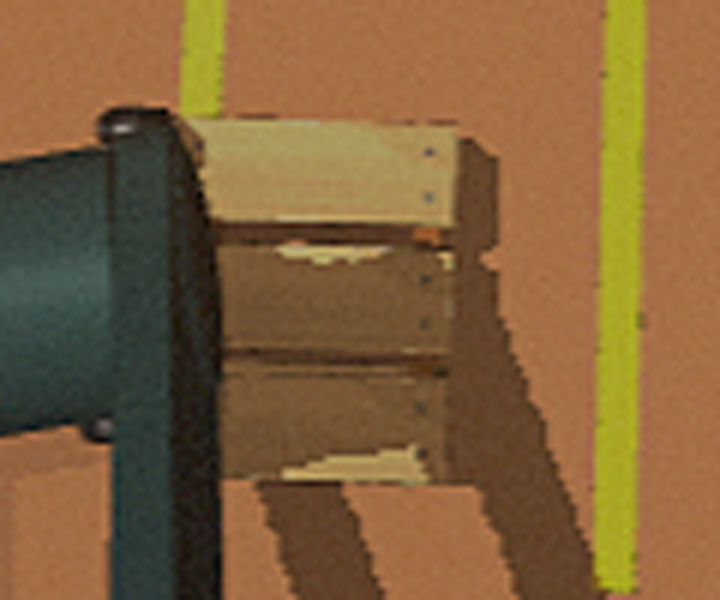

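```bash
python3 - <<'E'
from h import *
c=load("t13")
f=lambda x,y,z: onz(c,x/6-.4+180,y/6-.4+215,z)[:2]
A,B=f(457,127,.09),f(443,480,.09); e=A-B; print(A,B,np.linalg.norm(e),np.degrees(np.arctan2(e[1],e[0])))
C,D=f(607,0,0),f(597,590,0); g=C-D; print(C,D,np.degrees(np.arctan2(g[1],g[0])))
E
```

```text
[ 0.54623905 -0.00911806] [ 0.38964568 -0.00079531] 0.15681439225239904 -3.042340869596337
[ 0.61188772 -0.0860646 ] [ 0.32706968 -0.07458225] -2.3086118089927283
```

The crate's yaw is within 1° of the lane's, and it needs about 45 mm more. I push that far, then back off and raise the hand clear.

Emit:
apply_moves:
  slide:
    - [0,0.012,0]
    - [0,0.024,0]
    - [0,0.034,0]
    - [0,0.041,0]
    - [0,0.045,0]
    - [0,0.045,0]
    - [0,0.03,0]
    - [0,0.0,0]
    - [0,-0.03,-0.01]
    - [0,-0.05,-0.05]
  rotation:
    - [0,0,0]
    - [0,0,0]
    - [0,0,0]
    - [0,0,0]
    - [0,0,0]
    - [0,0,0]
    - [0,0,0]
    - [0,0,0]
    - [0,0,0]
    - [0,0,0]

```text
t: 15.75
ee_pos: [0.4808, 0.1894, 0.0671]
ee_rot: [3.139, -0.071, -0.012]
contact_force: [0.5, 0.2, -1.2]
grip_width: 0.0851
```

Emit:
apply_moves:
  slide:
    - [0,-0.02,-0.045]
    - [0,-0.05,-0.085]
    - [0,-0.09,-0.12]
    - [0,-0.13,-0.15]
    - [0,-0.17,-0.17]
    - [0,-0.21,-0.17]
    - [0,-0.25,-0.17]
    - [0,-0.25,-0.17]
  rotation:
    - [0,0,0]
    - [0,0,0]
    - [0,0,0]
    - [0,0,0]
    - [0,0,0]
    - [0,0,0]
    - [0,0,0]
    - [0,0,0]

```text
t: 16.55
ee_pos: [0.4949, 0.4432, 0.2394]
ee_rot: [-3.139, 0.066, -0.001]
contact_force: [0.2, -1.2, -0.7]
grip_width: 0.0853
```

```bash
python3 - <<'E'
from h import *
a=snap("top","t14")["image"][:,:,::-1];cv2.imwrite("pics/t14c.png",cv2.resize(a[145:315,190:310],None,fx=5,fy=3.5,interpolation=cv2.INTER_CUBIC))
snap("side","s14");print(sense()["contact_force"],sense()["t"])
E
```

```text
[ 0.501363   -0.41686227 -0.47040353] 16.65
```

View pics/t14.png

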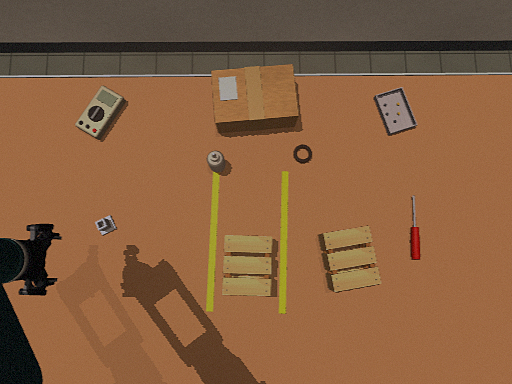

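View pics/t14c.png

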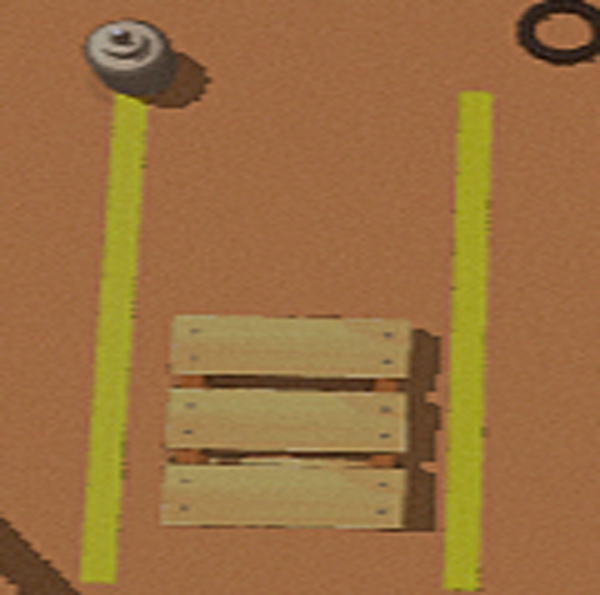

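View pics/s14.png

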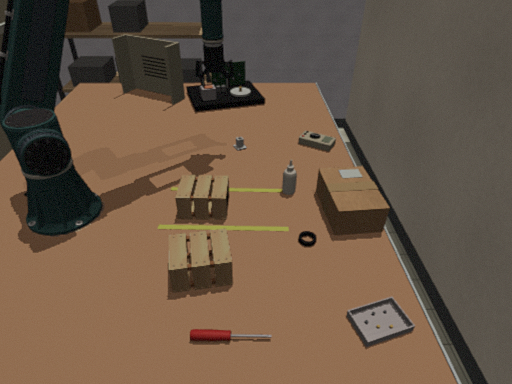

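```bash
python3 - <<'E'
from h import *
c=load("t14")
f=lambda x,y,z: onz(c,x/5-.4+190,y/3.5-.35+145,z)[:2]
Q=[f(172,316,.09),f(411,321,.09),f(403,529,.09),f(161,525,.09)]
a=np.radians(-2.5);u=np.array([np.cos(a),np.sin(a)]);v=np.array([-u[1],u[0]])
o=np.array([.536,.0134])
for q in Q: print(((q-o)@u).round(3),((q-o)@v).round(4))
for p,q in((0,3),(1,2)):
    e=Q[p]-Q[q];print(np.degrees(np.arctan2(e[1],e[0]))+2.5)
for n in("bottle","x"):pass
t0=load("top0")["image"].astype(int);t=c["image"].astype(int)
for nm,(x0,x1,y0,y1) in dict(bottle=(205,230,148,176),ring=(290,315,143,165),scr=(405,425,193,262),cell=(94,118,214,236)).items():
    print(nm,np.abs(t0[y0:y1,x0:x1]-t[y0:y1,x0:x1]).mean())
print(finish_job())
E
```

```text
0.011 0.065
0.011 -0.0661
-0.148 -0.0656
-0.148 0.064
0.36063778950614367
-0.1831976335548342
bottle 3.288095238095238
ring 3.827272727272727
scr 3.6954106280193235
cell 3.1818181818181817
the job is handed in; nothing more can be done
None
```

Both crates were tipped onto their near sides with the outside of the shut fingers, left one first. Only then was the stamped one, the left crate, pushed sideways into the dispatch lane. The other crate lies where it fell, and the job was handed in at about 16.7 s.

- **First pass missed:** the first tipping pass on the left crate went over its rim without moving it. The side camera showed the shut fingertips about 11 mm above the reported TCP, not 14 mm below it as the text says, so I went lower. The open tips showed about 23 mm above it. I did not settle the cause of this disagreement.
- **Stamp:** the wrist camera showed the stamp clearly on the left crate's underside. The right crate's underside looked bare, though it was in shade.
- **Final position:** the crate's sides are at y = +65 and −66 mm in the lane, against tape edges at ±95 mm. It spans x = −148 to +11 mm and is square to the tapes within 0.4°.
- **Other items:** the bottle, ring, screwdriver and cell holder look unchanged from the first top picture. The hand was clear of everything, with no contact force beyond noise.

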